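# Knock the stuck chilling puck out of its stand

## Task

The steel chilling puck is stuck down in the pocket of the bamboo knockout stand. Press the stand's lever slowly down until it is hard on its stop, which drives the knockout rod up under the puck, and lean on it there at about 17 N for a good second, never more than 25 N. Then lift the puck out of the stand and stand it gently, upright, in the round olive dish, leaving everything else where it is.

Things in the scene. Friction and masses are not known exactly. Their poses are not given: they have to be found in the camera images.
- nest: knockout stand, fixed to the table: bamboo block 90 x 90 mm, top face 125 mm above the table, on two side plates and a base board 110 mm (its x) by 260 mm (its y, -195 to +65 mm). Origin on the table exactly under the axis of the round pocket; z up; the lever sticks out towards its -y.
- pocket_mouth (a point): centre of the pocket's mouth, in the block's top face. Pocket 45 mm wide, 40 mm deep, floor 85 mm above the table, with a hole in the floor for a 12 mm knockout rod. Two spring pads in the wall, 4 to 16 mm above the floor, grip the puck; it is free of them once it has risen 16 mm.
- lever_pad (a point): centre of the top face of the round dark wooden pad (44 mm wide, 12 mm thick) at the lever's outer end, 130 mm from the pivot. Pressing it down takes about 1 to 8 N, then comes a rigid stop. The handle is clamped to its shaft at an angle that differs by 0.2 rad, so the height of the pad at the stop (about 30 to 57 mm above the table) is unknown: feel for it. Pressed straight down, the touch point wanders up to 18 mm on the pad, towards the pivot.
- handle: the lever (handle with pad), as the push on it is measured; origin on the pivot axis, which runs along the stand's x at its y = -60 mm, 58 mm above the table. The shaft starts 0 to 0.14 rad pressed (not visible) and turns to 0.55 rad, 50 to 70 mm of pad travel, raising the rod 61 mm per rad; the first 1 to 10 mm of that do not touch the puck. The pivot is stiff: the lever stays where it is left, holding the rod and puck up.
- puck_center (a point): centre (half-way up) of the puck, a plain steel cylinder 42 mm in diameter, 38 mm high, 0.14 to 0.26 kg; z along its axis. At the start it sits on the pocket floor, its top 2 mm below the block's top face; with the lever on its stop it has risen 24 mm and stands 22 mm proud.
- puck: the same puck, origin at the centre of its underside.
- dish: loose round white ceramic olive dish, 120 mm across the rim, 22 mm high, flat inner floor about 88 mm wide, 5 mm above its underside; origin at the centre of its underside; z up.
- tumbler: heavy clear glass tumbler, 82 mm wide, 92 mm high, open top; origin at the centre of its underside. Leave it alone.
- coaster: square cork coaster, 100 x 100 x 8 mm; origin at the centre of its underside. Leave it alone.
- stopper: small cork bottle stopper with a wider head, 34 mm across, 34 mm high; origin at the centre of its underside. Leave it alone.
- spoon: bar spoon lying flat, 170 mm long; origin under its middle. Leave it alone.
Mind the look-alikes: they are no part of the job. Leave any purple or yellow look-alike of the puck alone.

How it is judged:
On the way, in this order (a step that is already met when the one before it is completed fails the run):
1. the lever is on its stop, the puck knocked up at least 22 mm (of 24), and the robot leans on the lever with more than 12 N for half a second (contact force between any of the fingers, the arm and handle above 12 N and z of puck_center in the frame of nest above 0.126 m and horizontal distance between puck_center and nest below 0.006 m), for 0.5 s.
2. the puck is lifted clear of the stand (z of puck_center in the frame of nest above 0.15 m and contact force between the fingers and puck above 0.3 N), for 0.1 s.
At the end, for the whole second after the job is handed in: The puck stands upright (within 0.08 rad), on the inner floor of the dish, its axis within 22 mm of the dish's centre, the dish level on the table, both at rest and released (horizontal distance between puck_center and dish below 0.022 m and z of puck_center in the frame of dish between 0.018 and 0.03 m and angle between each of puck_center, dish's own z axis and vertical below 0.08 rad and height (world z) of dish below 0.012 m and linear speed of each of puck, dish below 0.02 m/s); the robot touches nothing.
It fails at once if the lever is pushed with more than 25 N (contact force between any of the fingers, the arm and handle above 25 N).
It fails at once if the puck strikes or is pressed into the dish with more than 30 N (contact force between puck and dish above 30 N).
It fails at once if the tumbler, coaster, stopper or spoon is moved more than 20 mm (distance of any of tumbler, coaster, stopper, spoon from where it was at the start of the episode above 0.02 m).
It also fails if it takes over 72 s, if anything falls off the work surface, if the arm or the gripper's body presses on something with over 40 N, if the wrist force passes 120 N, or if a joint passes its speed limit or range.

## Robot

A 7-joint arm with a two-finger parallel gripper is mounted at the origin on the work surface. World frame = base frame: x ahead of the robot, y to its left, z up, the work surface at z = 0. Lengths are in m, angles in rad, forces in N, time in s.
With the tool pointing down it reaches from about 0.425 to 0.875 m from the base axis. Payload 4.7 kg.
Tool frame: the origin (TCP) lies on the mounting face of the last link; the fingertips stand 182 mm ahead of it and the grasp point (between the pads) lies robot.pinch_z ahead of it (robot.pinch_z is the distance from the TCP to the grasp point, in m); y points along the fingers, z is the direction in which the jaws open and shut, and the axes are right-handed (so a half turn about y gives the same grasp; the last joint's range is limited). The gripper opens to 87 mm and grips with 3 to 60 N. Pads are 19 mm wide; open, the fingers measure 117 mm over their backs; the gripper's body (75 mm by 190 mm) begins 51 mm behind the grasp point.
Start: joints at [1.154, 0.321, -0.07, 1.45, 0.023, 1.371, -0.057], TCP at [0.271, -0.591, 0.405] pointing down, gripper open.
Joint ranges: [-2.86, 2.86], [-0.3, 2.09], [-1.38, 1.24], [0.06, 2.45], [-1.56, 4.7], [0.09, 2.05], [-2.69, 2.69]. Speed limits (rad/s): [2.57, 2.57, 3.14, 3.14, 3.14, 3.14, 3.14].

## Interface

Orientations are given as a unit quaternion [w, x, y, z].
In Python, from rig import robot gives the robot as it stands.
- The arm moves only by the tool apply_moves, never from a script. Its argument "steps" is a list of rows, each an object of numbers: "x", "y", "z": the shift along the tool's x, y, z normalised to -1 to 1, where 1 is 500 mm; "rx", "ry", "rz": the turn, a rotation vector about the tool's x, y, z normalised to -1 to 1, where 1 is 180 degrees. A call has 1 to 10 rows; each row is the pose to reach, as a shift and turn from the pose measured when the call began, along the tool's axes at that moment, turning the shorter way round; what a row does not reach only later rows make up. A row lasts 1/10 s, in which the tool goes at most 50 mm and 8.59 degrees, less where a joint would pass 70% of its speed; a pose out of reach is approached as far as the arm can. A call with a number of a shift or a turn outside -1 to 1 is refused whole. A call with a gripper value outside its range is refused whole. "jaw" is the gripper command: -1 is fully open, 1 is shut, values between are in proportion, set as the call begins (left out, the last holds). The fingers move at their own pace and stop on an object; the grip force is fixed at half the most. Time passes only in rows, so rows that repeat a pose let the fingers close. It gives the time, the measured TCP pose, the force and the opening at its end, in the units of the state.
- robot.get_obs(): the state, without advancing time (a new reading comes with each control period).
- robot.capture(name): name is "side" or "top"; returns (picture, depth): 384x512x3 uint8, red, green, blue; 384x512 float32, m along the optical axis (not along the pixel's ray), 0 where there is no reading.
- robot.get_calibration(name): a dict with "camera_matrix" (3x3 intrinsics, pixels), "dist_coeffs" ([k1, k2, p1, p2, k3] as OpenCV has them; the pictures are not rectified), "rvec" (rotation vector, rad) and "tvec" (3), from world to camera coordinates, as OpenCV has them. Camera axes: x right, y down, z forward; pixel columns grow to the right and rows downward; lengths in m; the calibration is good to about 2 mm. A picture is of the moment at which its call begins. get_calibration takes no time and is no camera call.
- robot.hand_in(): hands the job in, once; it reports no verdict.
The state is a dict: "t": time; "joint_positions": joint angles; "joint_vel": joint speeds; "joint_efforts": joint torques, N m; "tcp_pos": TCP position; "ee_rot": TCP orientation; "wrist_force": force on the tool from outside, world axes, zero at the start; "torque": the same for the moment, N m; "width": finger opening in m.
Only numpy, scipy, OpenCV 4.12 (cv2) and the standard library are available. Lean on these libraries where they do the work, as an engineer would, in place of code of your own. Each camera call takes 0.05 s, during which the arm holds its last target.

## Working session

There is one attempt and no reset: what is moved stays moved. The work goes in short steps, Python scripts to look and compute and a tool call to move; the robot and the scene stay as the last step left them, time stands still between calls to the robot, and variables do not carry over. Pictures are saved under pics/ and viewed, and the job is handed in when it is done.

Besides the shell and the picture viewer there is one more tool, called after "Emit:" as name(argument=value, ...) on one line, values as JSON. apply_moves: Moves the arm, as the interface text tells. Scaled input: -1 to 1 covers 500 mm each way for a shift and 180 degrees each way for a turn. Its arguments: {"type":"object","properties":{"steps":{"type":"array","items":{"type":"object","properties":{"x":{"type":"number"},"y":{"type":"number"},"z":{"type":"number"},"rx":{"type":"number"},"ry":{"type":"number"},"rz":{"type":"number"}}}},"jaw":{"type":"number"}},"required":["steps"]}

```bash
ls; mkdir -p pics
python3 - <<'E'
from rig import robot
import cv2,json
print(robot.get_obs(), robot.pinch_z)
for n in("side","top"):
    p,d=robot.capture(n)
    cv2.imwrite(f"pics/{n}0.png",cv2.cvtColor(p,cv2.COLOR_RGB2BGR))
    import numpy as np; np.save(f"pics/{n}0_d.npy",d); np.save(f"pics/{n}0_p.npy",p)
    print(robot.get_calibration(n))
E
```

```text
pics
{'t': 0.0, 'joint_positions': array([ 1.15409498,  0.3218196 , -0.0700755 ,  1.45168323,  0.02260472,
        1.37077515, -0.05690875]), 'joint_vel': array([-0.00234428,  0.00159324,  0.00066342,  0.00112006, -0.00117849,
       -0.00050807, -0.00076718]), 'joint_efforts': array([-8.53882921e-04, -4.91287744e+01, -4.04283777e-01, -3.12528419e+01,
       -6.40770094e-02,  4.37431899e-02,  1.55858829e-04]), 'tcp_pos': array([ 0.27131918, -0.59044005,  0.40365918]), 'ee_rot': array([ 0.15096141, -0.15132064,  0.6914115 , -0.690118  ]), 'wrist_force': array([-0.91132139,  0.75523423,  0.74216915]), 'torque': array([-0.0319    , -0.00276303, -0.02960234]), 'width': 0.08693404107170442} 0.1635
{'camera_matrix': array([[393.39033203,   0.        , 252.26669206],
       [  0.        , 393.39033203, 190.61316628],
       [  0.        ,   0.        ,   1.        ]]), 'dist_coeffs': array([-0.05544533,  0.        ,  0.        ,  0.        ,  0.        ]), 'rvec': array([ 0.47673394, -2.58570198,  1.41459983]), 'tvec': array([0.53441544, 0.19355828, 1.01599165])}
{'camera_matrix': array([[430.64530691,   0.        , 257.88187952],
       [  0.        , 430.64530691, 187.03616639],
       [  0.        ,   0.        ,   1.        ]]), 'dist_coeffs': array([-0.00278488,  0.        ,  0.        ,  0.        ,  0.        ]), 'rvec': array([ 2.13842718, -2.16130632,  0.17065485]), 'tvec': array([0.03701683, 0.57188312, 1.12769089])}
```

View pics/side0.png

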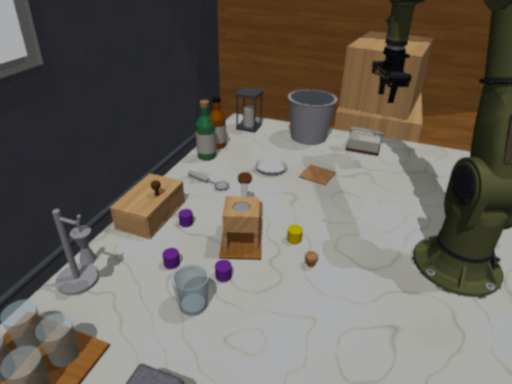

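View pics/top0.png

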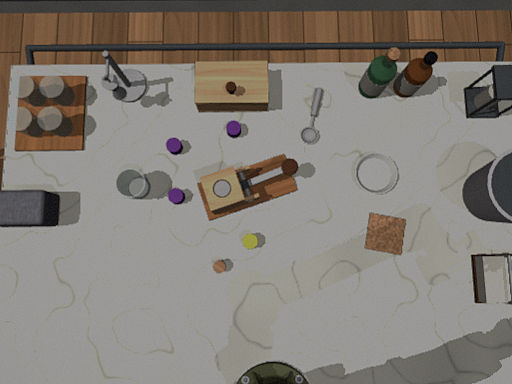

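```bash
cat > h.py <<'E'
import numpy as np, cv2
from rig import robot
C={n:robot.get_calibration(n) for n in("side","top")}
def ray(n,uv):
    c=C[n];R=cv2.Rodrigues(c["rvec"])[0]
    q=cv2.undistortPoints(np.array(uv,float).reshape(-1,1,2),c["camera_matrix"],c["dist_coeffs"]).reshape(-1,2)
    d=np.c_[q,np.ones(len(q))]@R
    return -R.T@c["tvec"],d
def onplane(n,uv,z):
    o,d=ray(n,uv); return o+d*((z-o[2])/d[:,2])[:,None]
def proj(n,P):
    c=C[n];return cv2.projectPoints(np.array(P,float).reshape(-1,1,3),c["rvec"],c["tvec"],c["camera_matrix"],c["dist_coeffs"])[0].reshape(-1,2)
def cloud(n,d):
    c=C[n];R=cv2.Rodrigues(c["rvec"])[0];h,w=d.shape
    u,v=np.meshgrid(np.arange(w),np.arange(h));q=cv2.undistortPoints(np.stack([u,v],-1).reshape(-1,1,2).astype(float),c["camera_matrix"],c["dist_coeffs"]).reshape(-1,2)
    X=np.c_[q,np.ones(len(q))]*d.reshape(-1,1)
    return ((X-c["tvec"])@R).reshape(h,w,3)
def tri(uv_s,uv_t):
    o1,d1=ray("side",[uv_s]);o2,d2=ray("top",[uv_t]);d1=d1[0];d2=d2[0]
    s=np.linalg.lstsq(np.c_[d1,-d2],o2-o1,rcond=None)[0]
    a=o1+s[0]*d1;b=o2+s[1]*d2
    return (a+b)/2,np.linalg.norm(a-b)
E
python3 - <<'E'
from h import *
t=np.load("pics/top0_p.npy")[...,::-1];s=np.load("pics/side0_p.npy")[...,::-1]
cv2.imwrite("pics/tc.png",cv2.resize(t[140:230,185:315],None,fx=6,fy=6,interpolation=cv2.INTER_CUBIC))
cv2.imwrite("pics/sc.png",cv2.resize(s[150:270,190:300],None,fx=5,fy=5,interpolation=cv2.INTER_CUBIC))
for n in("top","side"):
    X=cloud(n,np.load(f"pics/{n}0_d.npy"));
    for uv in ([(222,189),(290,167),(376,174),(230,175),(250,240)] if n=="top" else [(241,208),(245,178),(271,166),(231,203)]):
        print(n,uv,X[uv[1],uv[0]].round(4))
E
```

```text
top (222, 189) [0.5563 0.1225 0.122 ]
top (290, 167) [ 0.6146 -0.0521  0.1046]
top (376, 174) [ 0.6119 -0.3039  0.0039]
top (230, 175) [0.5914 0.1021 0.1253]
top (250, 240) [0.4297 0.0536 0.0407]
side (241, 208) [0.5548 0.1297 0.1222]
side (245, 178) [ 0.6109 -0.0428  0.1029]
side (271, 166) [ 6.150e-01 -3.174e-01  4.000e-04]
side (231, 203) [0.5874 0.1183 0.122 ]
```

View pics/tc.png

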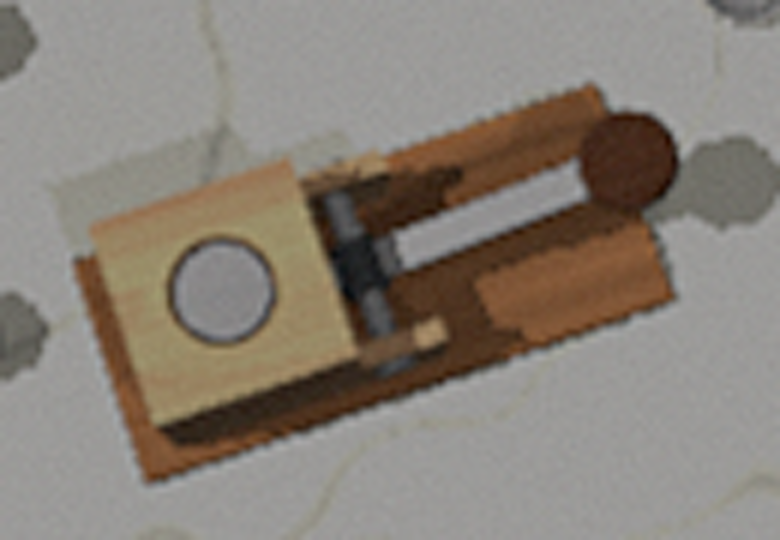

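View pics/sc.png

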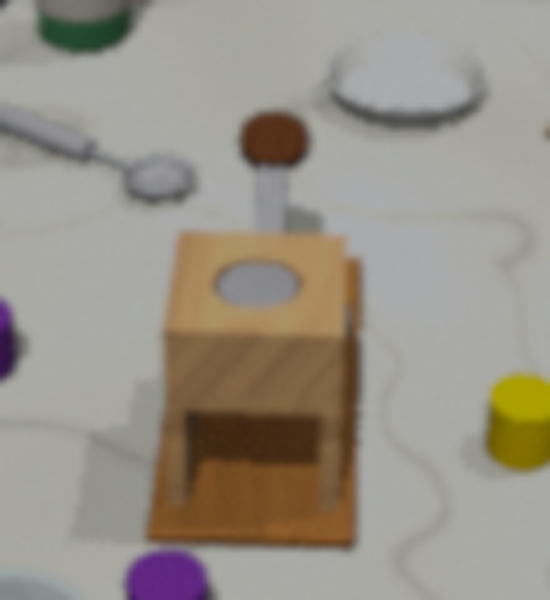

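Run:
```python
from h import *
def blob(m,uv):
    k,l,s,c=cv2.connectedComponentsWithStats(m.astype(np.uint8));i=l[uv[1],uv[0]]
    return l==i,s[i],c[i]
S={}
for n,pk,pd in(("top",(222,189),(290,167)),("side",(241,208),(245,178))):
    p=np.load(f"pics/{n}0_p.npy");d=np.load(f"pics/{n}0_d.npy");X=cloud(n,d)
    hsv=cv2.cvtColor(p,cv2.COLOR_RGB2HSV).astype(int)
    m=(hsv[...,1]<50)&(hsv[...,2]>90)
    w=np.zeros_like(m);w[pk[1]-14:pk[1]+15,pk[0]-14:pk[0]+15]=1
    b,s,c=blob(m&w,pk);print(n,"puck",s,c,onplane(n,[c],.123))
    br=(hsv[...,1]>110)&(hsv[...,2]<115)
    w[:]=0;w[pd[1]-12:pd[1]+13,pd[0]-12:pd[0]+13]=1
    zz=(X[...,2]>.08) if n=="top" else X[...,2]>.095
    b,s,c=blob(br&w&zz,pd);print(n,"pad",s,c,np.median(X[b],0),onplane(n,[c],.104)); 
    # block top
    bt=(abs(X[...,2]-.125)<.006)&(np.hypot(X[...,0]-.556,X[...,1]-.125)<.09)
    r=cv2.minAreaRect(np.argwhere(bt)[:,::-1].astype(np.float32));print("block",r,onplane(n,cv2.boxPoints(r),.125)[:,:2],onplane(n,[r[0]],.125))
    # dish rim: depth
    dm=(np.hypot(X[...,0]-.612,X[...,1]+.305)<.09)&(X[...,2]>.011)&(X[...,2]<.035)
    P=X[dm][:,:2];A=np.c_[2*P,np.ones(len(P))];q=np.linalg.lstsq(A,(P**2).sum(1),rcond=None)[0];print("dish fit",len(P),q[:2],np.sqrt(q[2]+q[:2]@q[:2]))
    h=X[dm]; print(h.min(0),h.max(0),(h.min(0)+h.max(0))/2)
```

```text
top puck [214 180  16  17 207] [221.43478261 188.09178744] [[0.55844482 0.12388622 0.123     ]]
top pad [281 159  17  17 211] [288.85308057 166.51184834] [ 0.6151379  -0.04922751  0.10548624] [[ 0.61601907 -0.04919859  0.104     ]]
block ((221.40000915527344, 188.70001220703125), (35.73373031616211, 35.73373031616211), 71.56504821777344) [[0.58601812 0.18090752]
 [0.61428751 0.09522607]
 [0.5273883  0.06712823]
 [0.49984147 0.1519692 ]] [[0.55660428 0.12382495 0.125     ]]
dish fit 462 [ 0.61090953 -0.29683333] 0.05399557137856837
[ 0.55228735 -0.35517369  0.01101034] [ 0.66922637 -0.23862117  0.0274946 ] [ 0.61075686 -0.29689743  0.01925247]
side puck [233 203  17   8 112] [240.86607143 206.52678571] [[0.55711395 0.12485149 0.123     ]]
side pad [239 173  12   9  94] [244.30851064 177.29787234] [ 0.61449182 -0.04678263  0.10238545] [[ 0.61364855 -0.04412436  0.104     ]]
block ((241.0, 207.0), (36.0, 22.0), 0.0) [[0.57860157 0.18904365]
 [0.61820808 0.09993126]
 [0.52926431 0.06440585]
 [0.49652233 0.15648702]] [[0.55496259 0.12931337 0.125     ]]
dish fit 197 [ 0.60940714 -0.29714283] 0.05549679548374686
[ 0.55202685 -0.35907109  0.01106541] [ 0.66992431 -0.23601783  0.02367034] [ 0.61097558 -0.29754446  0.01736788]
```

```bash
cat >> h.py <<'E'
from scipy.spatial.transform import Rotation as Ro
U=np.array([.316,-.949,0]);U/=np.linalg.norm(U);N=np.array([-U[1],U[0],0])
PK=np.array([.5578,.1243]);PAD=np.array([.615,-.0475]);DISH=np.array([.6108,-.297])
def target(tip,sgn=None,jaw=N):
    """tip = fingertip world pos; prints move row"""
    o=robot.get_obs();q=o["ee_rot"];R=Ro.from_quat([q[1],q[2],q[3],q[0]])
    y=np.array([0,0,-1.])
    best=None
    for s in(1,-1):
        z=s*jaw;x=np.cross(y,z);T=Ro.from_matrix(np.c_[x,y,z]);r=(R.inv()*T)
        if best is None or r.magnitude()<best.magnitude():best=r
    p=np.array(tip)+[0,0,.182]
    sh=R.inv().apply(p-o["tcp_pos"])
    print("t",round(o["t"],2),"tip",(o["tcp_pos"]+R.apply([0,.182,0])).round(4),"F",o["wrist_force"].round(2),"w",round(o["width"],4),"q7",o["joint_positions"][-1].round(2))
    print("shift",(sh/.5).round(4),"rot",(best.as_rotvec()/np.pi).round(4))
    print("axes x,y,z\n",R.as_matrix().T.round(3))
E
python3 -c "
from h import *
target([*PAD,.16]); target([*PK,.2])"
```

```text
t 0.1 tip [ 0.2712 -0.5902  0.2218] F [-0.1  -0.32  0.31] w 0.0872 q7 -0.06
shift [-1.078   0.1247 -0.6994] rot [ 5.000e-04 -4.652e-01 -4.000e-04]
axes x,y,z
 [[-0.909 -0.418  0.   ]
 [-0.001  0.002 -1.   ]
 [ 0.418 -0.909 -0.002]]
t 0.1 tip [ 0.2712 -0.5902  0.2218] F [-0.1  -0.32  0.31] w 0.0872 q7 -0.06
shift [-1.1176  0.0453 -1.0596] rot [ 5.000e-04 -4.652e-01 -4.000e-04]
axes x,y,z
 [[-0.909 -0.418  0.   ]
 [-0.001  0.002 -1.   ]
 [ 0.418 -0.909 -0.002]]
```

Emit:
apply_moves(jaw=1, steps=[{"x": -0.1,"y": 0,"z": -0.06,"ry": -0.04},{"x": -0.2,"y": 0,"z": -0.12,"ry": -0.08},{"x": -0.3,"y": 0,"z": -0.19,"ry": -0.12},{"x": -0.38,"y": 0,"z": -0.25,"ry": -0.16},{"x": -0.46,"y": 0,"z": -0.3,"ry": -0.2},{"x": -0.54,"y": 0,"z": -0.35,"ry": -0.24},{"x": -0.62,"y": 0,"z": -0.4,"ry": -0.28},{"x": -0.7,"y": 0,"z": -0.45,"ry": -0.32},{"x": -0.76,"y": 0,"z": -0.5,"ry": -0.36},{"x": -0.8,"y": 0,"z": -0.52,"ry": -0.4}])

```text
$.steps[0]: bad value
```

```bash
python3 -c "
from h import *
target([*PAD,.15])"
```

```text
t 0.1 tip [ 0.2712 -0.5902  0.2218] F [-0.1  -0.32  0.31] w 0.0872 q7 -0.06
shift [-1.078   0.1447 -0.6994] rot [ 5.000e-04 -4.652e-01 -4.000e-04]
axes x,y,z
 [[-0.909 -0.418  0.   ]
 [-0.001  0.002 -1.   ]
 [ 0.418 -0.909 -0.002]]
```

Emit:
apply_moves(jaw=1, steps=[{"x": -0.1,"y": 0.0,"z": -0.06,"rx": 0.0,"ry": -0.04,"rz": 0.0},{"x": -0.2,"y": 0.0,"z": -0.12,"rx": 0.0,"ry": -0.08,"rz": 0.0},{"x": -0.3,"y": 0.0,"z": -0.19,"rx": 0.0,"ry": -0.12,"rz": 0.0},{"x": -0.38,"y": 0.0,"z": -0.25,"rx": 0.0,"ry": -0.16,"rz": 0.0},{"x": -0.46,"y": 0.0,"z": -0.3,"rx": 0.0,"ry": -0.2,"rz": 0.0},{"x": -0.54,"y": 0.0,"z": -0.35,"rx": 0.0,"ry": -0.24,"rz": 0.0},{"x": -0.62,"y": 0.0,"z": -0.4,"rx": 0.0,"ry": -0.28,"rz": 0.0},{"x": -0.7,"y": 0.0,"z": -0.45,"rx": 0.0,"ry": -0.32,"rz": 0.0},{"x": -0.76,"y": 0.0,"z": -0.5,"rx": 0.0,"ry": -0.36,"rz": 0.0},{"x": -0.8,"y": 0.0,"z": -0.52,"rx": 0.0,"ry": -0.4,"rz": 0.0}])

```text
t: 1.1
tcp_pos: [0.5276, -0.1819, 0.4042]
ee_rot: [0.532, -0.53, 0.468, -0.466]
wrist_force: [0.3, -1.2, -0.4]
width: 0.0153
```

```bash
python3 -c "
from h import *
target([*PAD,.15])"
```

```text
t 1.1 tip [ 0.5276 -0.1813  0.2222] F [ 0.27 -1.2  -0.38] w 0.0153 q7 0.35
shift [-0.2439  0.1452  0.2075] rot [-0.0001 -0.0617 -0.0011]
axes x,y,z
 [[ 0.127 -0.992 -0.003]
 [-0.     0.003 -1.   ]
 [ 0.992  0.127  0.   ]]
```

Emit:
apply_moves(jaw=1, steps=[{"x": -0.1,"y": 0.05,"z": 0.08,"rx": 0.0,"ry": -0.03,"rz": 0.0},{"x": -0.2,"y": 0.1,"z": 0.16,"rx": 0.0,"ry": -0.05,"rz": 0.0},{"x": -0.244,"y": 0.14,"z": 0.207,"rx": 0.0,"ry": -0.062,"rz": -0.001},{"x": -0.244,"y": 0.145,"z": 0.207,"rx": 0.0,"ry": -0.062,"rz": -0.001},{"x": -0.244,"y": 0.145,"z": 0.207,"rx": 0.0,"ry": -0.062,"rz": -0.001},{"x": -0.244,"y": 0.145,"z": 0.207,"rx": 0.0,"ry": -0.062,"rz": -0.001},{"x": -0.244,"y": 0.145,"z": 0.207,"rx": 0.0,"ry": -0.062,"rz": -0.001}])

```text
t: 1.8
tcp_pos: [0.6145, -0.0492, 0.3325]
ee_rot: [-0.573, 0.573, -0.414, 0.414]
wrist_force: [-0.2, -0.6, 0.9]
width: 0.0007
```

```bash
python3 -c "
from h import *
target([*PAD,.115])
for n in('top','side'):
    p,d=robot.capture(n);cv2.imwrite(f'pics/{n}1.png',p[...,::-1])
    a=p[100:260,150:350,::-1];cv2.imwrite(f'pics/{n}1c.png',cv2.resize(a,None,fx=4,fy=3.7))
"
```

```text
t 1.8 tip [ 0.6146 -0.0493  0.1505] F [-0.17 -0.58  0.89] w 0.0007 q7 0.21
shift [-0.0029  0.071   0.002 ] rot [-0.0001 -0.0004  0.0003]
axes x,y,z
 [[ 0.315 -0.949  0.001]
 [ 0.    -0.001 -1.   ]
 [ 0.949  0.315  0.   ]]
```

View pics/side1c.png

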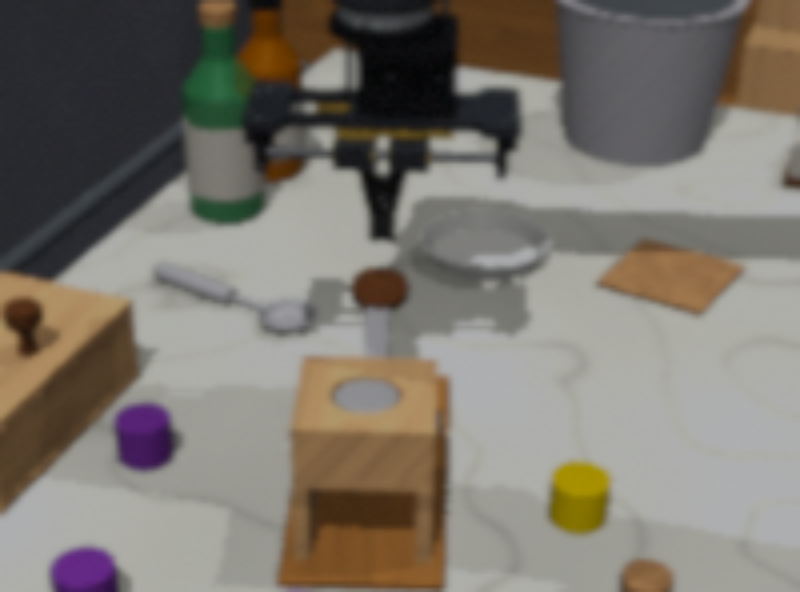

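Emit:
apply_moves(jaw=1, steps=[{"x": 0.0,"y": 0.015,"z": 0.0,"rx": 0.0,"ry": 0.0,"rz": 0.0},{"x": 0.0,"y": 0.03,"z": 0.0,"rx": 0.0,"ry": 0.0,"rz": 0.0},{"x": 0.0,"y": 0.045,"z": 0.0,"rx": 0.0,"ry": 0.0,"rz": 0.0},{"x": 0.0,"y": 0.06,"z": 0.0,"rx": 0.0,"ry": 0.0,"rz": 0.0},{"x": 0.0,"y": 0.066,"z": 0.0,"rx": 0.0,"ry": 0.0,"rz": 0.0},{"x": 0.0,"y": 0.072,"z": 0.0,"rx": 0.0,"ry": 0.0,"rz": 0.0},{"x": 0.0,"y": 0.078,"z": 0.0,"rx": 0.0,"ry": 0.0,"rz": 0.0},{"x": 0.0,"y": 0.084,"z": 0.0,"rx": 0.0,"ry": 0.0,"rz": 0.0}])

```text
t: 2.7
tcp_pos: [0.6147, -0.0493, 0.2909]
ee_rot: [0.573, -0.573, 0.413, -0.415]
wrist_force: [0.4, 0.9, 0.5]
width: 0.0007
```

```bash
python3 -c "
from h import *
target([*(PAD+.003*U[:2]),.09])"
```

```text
t 2.7 tip [ 0.615  -0.0495  0.1089] F [0.44 0.86 0.48] w 0.0007 q7 0.19
shift [0.0027 0.0377 0.0017] rot [-0.0004 -0.0005  0.0005]
axes x,y,z
 [[ 0.314 -0.949  0.001]
 [ 0.002 -0.001 -1.   ]
 [ 0.949  0.314  0.001]]
```

Emit:
apply_moves(jaw=1, steps=[{"x": 0.0,"y": 0.005,"z": 0.001,"rx": 0.0,"ry": 0.0,"rz": 0.0},{"x": 0.0,"y": 0.01,"z": 0.001,"rx": 0.0,"ry": 0.0,"rz": 0.0},{"x": 0.001,"y": 0.015,"z": 0.001,"rx": 0.0,"ry": 0.0,"rz": 0.0},{"x": 0.002,"y": 0.02,"z": 0.001,"rx": 0.0,"ry": 0.0,"rz": 0.0},{"x": 0.004,"y": 0.025,"z": 0.001,"rx": 0.0,"ry": 0.0,"rz": 0.0},{"x": 0.006,"y": 0.03,"z": 0.001,"rx": 0.0,"ry": 0.0,"rz": 0.0},{"x": 0.008,"y": 0.035,"z": 0.001,"rx": 0.0,"ry": 0.0,"rz": 0.0},{"x": 0.01,"y": 0.04,"z": 0.001,"rx": 0.0,"ry": 0.0,"rz": 0.0}])

```text
t: 3.5
tcp_pos: [0.6169, -0.0531, 0.2711]
ee_rot: [0.574, -0.573, 0.413, -0.414]
wrist_force: [-1.3, 3.0, 4.9]
width: 0.0003
```

```bash
python3 -c "
from h import *
target([*(PAD+.008*U[:2]),.07])"
```

```text
t 3.5 tip [ 0.6173 -0.0531  0.0891] F [-1.34  2.97  4.94] w 0.0003 q7 0.19
shift [ 0.0041  0.0382 -0.0001] rot [-0.0006 -0.0003  0.0001]
axes x,y,z
 [[ 0.315 -0.949  0.   ]
 [ 0.002  0.    -1.   ]
 [ 0.949  0.315  0.002]]
```

Emit:
apply_moves(jaw=1, steps=[{"x": 0.0,"y": 0.005,"z": 0.0,"rx": 0.0,"ry": 0.0,"rz": 0.0},{"x": 0.0,"y": 0.009,"z": 0.0,"rx": 0.0,"ry": 0.0,"rz": 0.0},{"x": 0.001,"y": 0.013,"z": 0.0,"rx": 0.0,"ry": 0.0,"rz": 0.0},{"x": 0.002,"y": 0.017,"z": 0.0,"rx": 0.0,"ry": 0.0,"rz": 0.0},{"x": 0.003,"y": 0.021,"z": 0.0,"rx": 0.0,"ry": 0.0,"rz": 0.0},{"x": 0.004,"y": 0.025,"z": 0.0,"rx": 0.0,"ry": 0.0,"rz": 0.0},{"x": 0.005,"y": 0.029,"z": 0.0,"rx": 0.0,"ry": 0.0,"rz": 0.0},{"x": 0.005,"y": 0.033,"z": 0.0,"rx": 0.0,"ry": 0.0,"rz": 0.0},{"x": 0.006,"y": 0.037,"z": 0.0,"rx": 0.0,"ry": 0.0,"rz": 0.0}])

```text
t: 4.4
tcp_pos: [0.618, -0.0557, 0.253]
ee_rot: [0.574, -0.573, 0.413, -0.414]
wrist_force: [-2.2, 1.3, 5.2]
width: 0.0003
```

```bash
python3 -c "
from h import *
target([*(PAD+.008*U[:2]),.06])"
```

```text
t 4.4 tip [ 0.6184 -0.0557  0.071 ] F [-2.19  1.27  5.17] w 0.0003 q7 0.18
shift [-0.0015  0.022  -0.0005] rot [-0.0008 -0.0003  0.0002]
axes x,y,z
 [[ 0.315 -0.949  0.   ]
 [ 0.002  0.    -1.   ]
 [ 0.949  0.315  0.002]]
```

Emit:
apply_moves(jaw=1, steps=[{"x": 0.0,"y": 0.003,"z": 0.0,"rx": 0.0,"ry": 0.0,"rz": 0.0},{"x": 0.0,"y": 0.006,"z": 0.0,"rx": 0.0,"ry": 0.0,"rz": 0.0},{"x": 0.0,"y": 0.009,"z": 0.0,"rx": 0.0,"ry": 0.0,"rz": 0.0},{"x": 0.0,"y": 0.012,"z": 0.0,"rx": 0.0,"ry": 0.0,"rz": 0.0},{"x": 0.0,"y": 0.015,"z": 0.0,"rx": 0.0,"ry": 0.0,"rz": 0.0},{"x": 0.0,"y": 0.018,"z": 0.0,"rx": 0.0,"ry": 0.0,"rz": 0.0},{"x": 0.0,"y": 0.021,"z": 0.0,"rx": 0.0,"ry": 0.0,"rz": 0.0},{"x": 0.0,"y": 0.024,"z": 0.0,"rx": 0.0,"ry": 0.0,"rz": 0.0}])

```text
t: 5.2
tcp_pos: [0.6182, -0.0561, 0.2414]
ee_rot: [0.574, -0.573, 0.413, -0.415]
wrist_force: [-0.9, -0.6, 5.6]
width: 0.0006
```

```bash
python3 -c "
from h import *
target([*(PAD+.008*U[:2]),.05])"
```

```text
t 5.2 tip [ 0.6187 -0.0561  0.0594] F [-0.93 -0.63  5.56] w 0.0006 q7 0.18
shift [-0.0023  0.0188 -0.0007] rot [-0.0008 -0.0003  0.0004]
axes x,y,z
 [[ 0.315 -0.949  0.001]
 [ 0.003 -0.    -1.   ]
 [ 0.949  0.315  0.003]]
```

Emit:
apply_moves(jaw=1, steps=[{"x": 0.0,"y": 0.001,"z": 0.0,"rx": 0.0,"ry": 0.0,"rz": 0.0},{"x": 0.0,"y": 0.002,"z": 0.0,"rx": 0.0,"ry": 0.0,"rz": 0.0},{"x": 0.0,"y": 0.002,"z": 0.0,"rx": 0.0,"ry": 0.0,"rz": 0.0},{"x": 0.0,"y": 0.002,"z": 0.0,"rx": 0.0,"ry": 0.0,"rz": 0.0}])

```text
t: 5.6
tcp_pos: [0.6182, -0.0561, 0.2406]
ee_rot: [0.574, -0.573, 0.413, -0.415]
wrist_force: [-1.2, 0.1, 4.4]
width: 0.0005
```

Emit:
apply_moves(jaw=1, steps=[{"x": 0.0,"y": 0.001,"z": 0.0,"rx": 0.0,"ry": 0.0,"rz": 0.0},{"x": 0.0,"y": 0.002,"z": 0.0,"rx": 0.0,"ry": 0.0,"rz": 0.0},{"x": 0.0,"y": 0.003,"z": 0.0,"rx": 0.0,"ry": 0.0,"rz": 0.0},{"x": 0.0,"y": 0.003,"z": 0.0,"rx": 0.0,"ry": 0.0,"rz": 0.0}])

```text
t: 6.0
tcp_pos: [0.618, -0.0562, 0.2387]
ee_rot: [0.574, -0.573, 0.413, -0.415]
wrist_force: [-1.1, -0.5, 2.3]
width: 0.0003
```

Emit:
apply_moves(jaw=1, steps=[{"x": 0.0,"y": 0.001,"z": 0.0,"rx": 0.0,"ry": 0.0,"rz": 0.0},{"x": 0.0,"y": 0.002,"z": 0.0,"rx": 0.0,"ry": 0.0,"rz": 0.0}])

```text
t: 6.2
tcp_pos: [0.618, -0.0562, 0.2374]
ee_rot: [0.574, -0.573, 0.413, -0.415]
wrist_force: [-0.8, -0.2, 1.8]
width: 0.0004
```

Emit:
apply_moves(jaw=1, steps=[{"x": 0.0,"y": 0.001,"z": 0.0,"rx": 0.0,"ry": 0.0,"rz": 0.0},{"x": 0.0,"y": 0.002,"z": 0.0,"rx": 0.0,"ry": 0.0,"rz": 0.0}])

```text
t: 6.4
tcp_pos: [0.6181, -0.0562, 0.2365]
ee_rot: [0.574, -0.573, 0.413, -0.415]
wrist_force: [-0.1, 0.1, 3.6]
width: 0.0004
```

Emit:
apply_moves(jaw=1, steps=[{"x": 0.0,"y": 0.001,"z": 0.0,"rx": 0.0,"ry": 0.0,"rz": 0.0},{"x": 0.0,"y": 0.002,"z": 0.0,"rx": 0.0,"ry": 0.0,"rz": 0.0}])

```text
t: 6.6
tcp_pos: [0.6181, -0.0561, 0.2355]
ee_rot: [0.574, -0.573, 0.413, -0.415]
wrist_force: [-0.2, 0.0, 3.5]
width: 0.0003
```

Emit:
apply_moves(jaw=1, steps=[{"x": 0.0,"y": 0.001,"z": 0.0,"rx": 0.0,"ry": 0.0,"rz": 0.0},{"x": 0.0,"y": 0.002,"z": 0.0,"rx": 0.0,"ry": 0.0,"rz": 0.0}])

```text
t: 6.8
tcp_pos: [0.6181, -0.056, 0.2345]
ee_rot: [0.574, -0.573, 0.413, -0.415]
wrist_force: [-0.8, 0.2, 3.2]
width: 0.0006
```

Emit:
apply_moves(jaw=1, steps=[{"x": 0.0,"y": 0.001,"z": 0.0,"rx": 0.0,"ry": 0.0,"rz": 0.0},{"x": 0.0,"y": 0.002,"z": 0.0,"rx": 0.0,"ry": 0.0,"rz": 0.0}])

```text
t: 7.0
tcp_pos: [0.6181, -0.0561, 0.2335]
ee_rot: [0.574, -0.573, 0.413, -0.415]
wrist_force: [-0.5, 0.4, 2.6]
width: 0.0007
```

Emit:
apply_moves(jaw=1, steps=[{"x": 0.0,"y": 0.001,"z": 0.0,"rx": 0.0,"ry": 0.0,"rz": 0.0},{"x": 0.0,"y": 0.002,"z": 0.0,"rx": 0.0,"ry": 0.0,"rz": 0.0}])

```text
t: 7.2
tcp_pos: [0.6181, -0.056, 0.2324]
ee_rot: [0.574, -0.573, 0.413, -0.415]
wrist_force: [-0.0, 0.2, 3.6]
width: 0.0003
```

Emit:
apply_moves(jaw=1, steps=[{"x": 0.0,"y": 0.001,"z": 0.0,"rx": 0.0,"ry": 0.0,"rz": 0.0},{"x": 0.0,"y": 0.002,"z": 0.0,"rx": 0.0,"ry": 0.0,"rz": 0.0}])

```text
t: 7.4
tcp_pos: [0.618, -0.0559, 0.2314]
ee_rot: [0.574, -0.573, 0.413, -0.415]
wrist_force: [-1.0, 0.1, 3.7]
width: 0.0001
```

Emit:
apply_moves(jaw=1, steps=[{"x": 0.0,"y": 0.001,"z": 0.0,"rx": 0.0,"ry": 0.0,"rz": 0.0},{"x": 0.0,"y": 0.002,"z": 0.0,"rx": 0.0,"ry": 0.0,"rz": 0.0}])

```text
t: 7.6
tcp_pos: [0.618, -0.0559, 0.2303]
ee_rot: [0.574, -0.573, 0.413, -0.414]
wrist_force: [-1.5, -0.1, 2.2]
width: 0.0003
```

Emit:
apply_moves(jaw=1, steps=[{"x": 0.0,"y": 0.001,"z": 0.0,"rx": 0.0,"ry": 0.0,"rz": 0.0},{"x": 0.0,"y": 0.002,"z": 0.0,"rx": 0.0,"ry": 0.0,"rz": 0.0}])

```text
t: 7.8
tcp_pos: [0.618, -0.0558, 0.2293]
ee_rot: [0.574, -0.573, 0.413, -0.414]
wrist_force: [-0.8, 1.0, 3.4]
width: 0.0004
```

Emit:
apply_moves(jaw=1, steps=[{"x": 0.0,"y": 0.001,"z": 0.0,"rx": 0.0,"ry": 0.0,"rz": 0.0},{"x": 0.0,"y": 0.002,"z": 0.0,"rx": 0.0,"ry": 0.0,"rz": 0.0}])

```text
t: 8.0
tcp_pos: [0.618, -0.0557, 0.2282]
ee_rot: [0.574, -0.573, 0.413, -0.414]
wrist_force: [0.2, 0.4, 3.4]
width: 0.0002
```

Emit:
apply_moves(jaw=1, steps=[{"x": 0.0,"y": 0.001,"z": 0.0,"rx": 0.0,"ry": 0.0,"rz": 0.0},{"x": 0.0,"y": 0.002,"z": 0.0,"rx": 0.0,"ry": 0.0,"rz": 0.0}])

```text
t: 8.2
tcp_pos: [0.618, -0.0557, 0.2271]
ee_rot: [0.574, -0.573, 0.413, -0.414]
wrist_force: [-1.2, 0.7, 3.5]
width: 0.0004
```

Emit:
apply_moves(jaw=1, steps=[{"x": 0.0,"y": 0.001,"z": 0.0,"rx": 0.0,"ry": 0.0,"rz": 0.0},{"x": 0.0,"y": 0.002,"z": 0.0,"rx": 0.0,"ry": 0.0,"rz": 0.0}])

```text
t: 8.4
tcp_pos: [0.618, -0.0556, 0.2261]
ee_rot: [0.574, -0.573, 0.413, -0.414]
wrist_force: [-0.3, 0.8, 3.2]
width: 0.0003
```

Emit:
apply_moves(jaw=1, steps=[{"x": 0.0,"y": 0.001,"z": 0.0,"rx": 0.0,"ry": 0.0,"rz": 0.0},{"x": 0.0,"y": 0.002,"z": 0.0,"rx": 0.0,"ry": 0.0,"rz": 0.0}])

```text
t: 8.6
tcp_pos: [0.6179, -0.0555, 0.225]
ee_rot: [0.574, -0.573, 0.413, -0.414]
wrist_force: [-0.7, 1.1, 3.8]
width: 0.0001
```

Emit:
apply_moves(jaw=1, steps=[{"x": 0.0,"y": 0.001,"z": 0.0,"rx": 0.0,"ry": 0.0,"rz": 0.0},{"x": 0.0,"y": 0.002,"z": 0.0,"rx": 0.0,"ry": 0.0,"rz": 0.0}])

```text
t: 8.8
tcp_pos: [0.6179, -0.0554, 0.224]
ee_rot: [0.574, -0.573, 0.413, -0.414]
wrist_force: [-0.6, 0.8, 3.8]
width: 0.0006
```

Emit:
apply_moves(jaw=1, steps=[{"x": 0.0,"y": 0.001,"z": 0.0,"rx": 0.0,"ry": 0.0,"rz": 0.0},{"x": 0.0,"y": 0.002,"z": 0.0,"rx": 0.0,"ry": 0.0,"rz": 0.0}])

```text
t: 9.0
tcp_pos: [0.6181, -0.0553, 0.2232]
ee_rot: [0.574, -0.573, 0.413, -0.414]
wrist_force: [-1.9, 2.3, 5.9]
width: 0.0004
```

Emit:
apply_moves(jaw=1, steps=[{"x": 0.0,"y": 0.001,"z": 0.0,"rx": 0.0,"ry": 0.0,"rz": 0.0},{"x": 0.0,"y": 0.002,"z": 0.0,"rx": 0.0,"ry": 0.0,"rz": 0.0}])

```text
t: 9.2
tcp_pos: [0.6182, -0.0551, 0.2228]
ee_rot: [0.574, -0.573, 0.413, -0.414]
wrist_force: [-2.0, 1.5, 7.3]
width: 0.0007
```

Emit:
apply_moves(jaw=1, steps=[{"x": 0.0,"y": 0.001,"z": 0.0,"rx": 0.0,"ry": 0.0,"rz": 0.0},{"x": 0.0,"y": 0.002,"z": 0.0,"rx": 0.0,"ry": 0.0,"rz": 0.0},{"x": 0.0,"y": 0.002,"z": 0.0,"rx": 0.0,"ry": 0.0,"rz": 0.0}])

```text
t: 9.5
tcp_pos: [0.6184, -0.0549, 0.2225]
ee_rot: [0.574, -0.573, 0.413, -0.414]
wrist_force: [-2.2, 1.0, 7.3]
width: 0.0005
```

Emit:
apply_moves(jaw=1, steps=[{"x": 0.0,"y": 0.001,"z": 0.0,"rx": 0.0,"ry": 0.0,"rz": 0.0},{"x": 0.0,"y": 0.002,"z": 0.0,"rx": 0.0,"ry": 0.0,"rz": 0.0},{"x": 0.0,"y": 0.002,"z": 0.0,"rx": 0.0,"ry": 0.0,"rz": 0.0}])

```text
t: 9.8
tcp_pos: [0.6185, -0.0548, 0.2224]
ee_rot: [0.574, -0.573, 0.413, -0.415]
wrist_force: [-3.1, 0.9, 7.5]
width: 0.0006
```

Emit:
apply_moves(jaw=1, steps=[{"x": 0.0,"y": 0.002,"z": 0.0,"rx": 0.0,"ry": 0.0,"rz": 0.0},{"x": 0.0,"y": 0.003,"z": 0.0,"rx": 0.0,"ry": 0.0,"rz": 0.0},{"x": 0.0,"y": 0.004,"z": 0.0,"rx": 0.0,"ry": 0.0,"rz": 0.0},{"x": 0.0,"y": 0.004,"z": 0.0,"rx": 0.0,"ry": 0.0,"rz": 0.0},{"x": 0.0,"y": 0.004,"z": 0.0,"rx": 0.0,"ry": 0.0,"rz": 0.0}])

```text
t: 10.3
tcp_pos: [0.6187, -0.0546, 0.2216]
ee_rot: [0.574, -0.573, 0.412, -0.415]
wrist_force: [-3.9, 1.5, 11.3]
width: 0.0007
```

```bash
python3 -c "
from h import *
target([*PAD,.05])
p,d=robot.capture('side');cv2.imwrite('pics/side2c.png',cv2.resize(p[130:270,170:330,::-1],None,fx=5,fy=4.2))
X=cloud('side',d);print(X[195:216:2,240].round(4))
target([*PAD,.05])
"
```

```text
t 10.3 tip [ 0.6194 -0.0546  0.0396] F [-3.87  1.51 11.35] w 0.0007 q7 0.16
shift [-0.0158 -0.0208 -0.0025] rot [-0.0012 -0.0001  0.0004]
axes x,y,z
 [[ 0.316 -0.949  0.001]
 [ 0.004 -0.    -1.   ]
 [ 0.949  0.316  0.004]]
[[0.5667 0.107  0.1451]
 [0.5617 0.1194 0.1479]
 [0.5588 0.1266 0.147 ]
 [0.5558 0.134  0.1463]
 [0.5525 0.1423 0.1463]
 [0.5528 0.1416 0.1397]
 [0.552  0.1436 0.1351]
 [0.5533 0.1403 0.1265]
 [0.5513 0.1452 0.124 ]
 [0.5484 0.1524 0.1235]
 [0.5446 0.1619 0.1248]]
t 10.35 tip [ 0.6194 -0.0546  0.0396] F [-3.15  1.1  10.02] w 0.0004 q7 0.16
shift [-0.0158 -0.0208 -0.0025] rot [-0.0012 -0.0001  0.0004]
axes x,y,z
 [[ 0.316 -0.949  0.001]
 [ 0.004 -0.    -1.   ]
 [ 0.949  0.316  0.004]]
```

View pics/side2c.png

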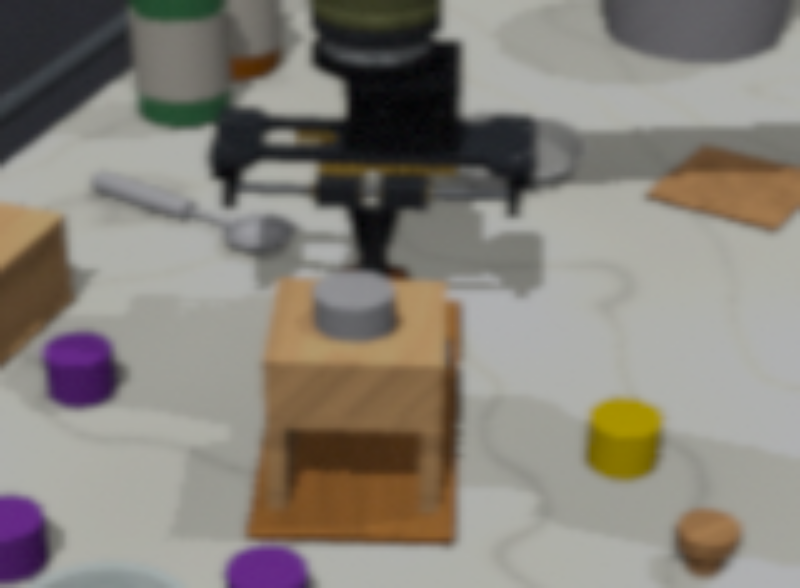

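Emit:
apply_moves(jaw=1, steps=[{"x": 0.0,"y": 0.004,"z": 0.0,"rx": 0.0,"ry": 0.0,"rz": 0.0},{"x": 0.0,"y": 0.005,"z": 0.0,"rx": 0.0,"ry": 0.0,"rz": 0.0},{"x": 0.0,"y": 0.0055,"z": 0.0,"rx": 0.0,"ry": 0.0,"rz": 0.0},{"x": 0.0,"y": 0.006,"z": 0.0,"rx": 0.0,"ry": 0.0,"rz": 0.0},{"x": 0.0,"y": 0.006,"z": 0.0,"rx": 0.0,"ry": 0.0,"rz": 0.0}])

```text
t: 10.85
tcp_pos: [0.6191, -0.0542, 0.2206]
ee_rot: [0.574, -0.573, 0.412, -0.415]
wrist_force: [-5.9, 0.9, 14.4]
width: 0.0003
```

Emit:
apply_moves(jaw=1, steps=[{"x": 0.0,"y": 0.0055,"z": -0.0005,"rx": 0.0,"ry": 0.0,"rz": 0.0},{"x": 0.0,"y": 0.006,"z": -0.0005,"rx": 0.0,"ry": 0.0,"rz": 0.0},{"x": 0.0,"y": 0.006,"z": -0.0005,"rx": 0.0,"ry": 0.0,"rz": 0.0},{"x": 0.0,"y": 0.006,"z": -0.0005,"rx": 0.0,"ry": 0.0,"rz": 0.0},{"x": 0.0,"y": 0.006,"z": -0.0005,"rx": 0.0,"ry": 0.0,"rz": 0.0},{"x": 0.0,"y": 0.006,"z": -0.0005,"rx": 0.0,"ry": 0.0,"rz": 0.0},{"x": 0.0,"y": 0.006,"z": -0.0005,"rx": 0.0,"ry": 0.0,"rz": 0.0},{"x": 0.0,"y": 0.006,"z": -0.0005,"rx": 0.0,"ry": 0.0,"rz": 0.0},{"x": 0.0,"y": 0.006,"z": -0.0005,"rx": 0.0,"ry": 0.0,"rz": 0.0},{"x": 0.0,"y": 0.006,"z": -0.0005,"rx": 0.0,"ry": 0.0,"rz": 0.0}])

```text
t: 11.85
tcp_pos: [0.6193, -0.0539, 0.22]
ee_rot: [0.575, -0.573, 0.412, -0.415]
wrist_force: [-5.1, 2.4, 15.8]
width: 0.0004
```

Emit:
apply_moves(jaw=1, steps=[{"x": 0.0,"y": 0.0055,"z": -0.0005,"rx": 0.0,"ry": 0.0,"rz": 0.0},{"x": 0.0,"y": 0.006,"z": -0.0005,"rx": 0.0,"ry": 0.0,"rz": 0.0},{"x": 0.0,"y": 0.006,"z": -0.0005,"rx": 0.0,"ry": 0.0,"rz": 0.0},{"x": 0.0,"y": 0.006,"z": -0.0005,"rx": 0.0,"ry": 0.0,"rz": 0.0},{"x": 0.0,"y": 0.006,"z": -0.0005,"rx": 0.0,"ry": 0.0,"rz": 0.0},{"x": 0.0,"y": 0.006,"z": -0.0005,"rx": 0.0,"ry": 0.0,"rz": 0.0},{"x": 0.0,"y": 0.006,"z": -0.0005,"rx": 0.0,"ry": 0.0,"rz": 0.0},{"x": 0.0,"y": 0.006,"z": -0.0005,"rx": 0.0,"ry": 0.0,"rz": 0.0}])

```text
t: 12.65
tcp_pos: [0.6194, -0.0536, 0.2195]
ee_rot: [0.575, -0.573, 0.411, -0.416]
wrist_force: [-5.1, 0.5, 18.3]
width: 0.0005
```

```bash
python3 -c "
from h import *
target([*PAD,.20])"
```

```text
t 12.65 tip [ 0.6207 -0.0539  0.0376] F [-5.1   0.54 18.28] w 0.0005 q7 0.16
shift [-0.013  -0.325  -0.0026] rot [-0.0019  0.0001  0.0012]
axes x,y,z
 [[ 0.316 -0.949  0.004]
 [ 0.007 -0.002 -1.   ]
 [ 0.949  0.316  0.006]]
```

Held ~17–19 N for about 2 s. Now lift straight up gently.

Emit:
apply_moves(jaw=1, steps=[{"x": 0.0,"y": 0.0,"z": 0.0,"rx": 0.0,"ry": 0.0,"rz": 0.0},{"x": 0.0,"y": -0.01,"z": 0.0,"rx": 0.0,"ry": 0.0,"rz": 0.0},{"x": 0.0,"y": -0.04,"z": 0.0,"rx": 0.0,"ry": 0.0,"rz": 0.0},{"x": 0.0,"y": -0.1,"z": 0.0,"rx": 0.0,"ry": 0.0,"rz": 0.0},{"x": 0.0,"y": -0.18,"z": 0.0,"rx": 0.0,"ry": 0.0,"rz": 0.0},{"x": -0.013,"y": -0.26,"z": -0.002,"rx": -0.002,"ry": 0.0,"rz": 0.001},{"x": -0.013,"y": -0.33,"z": -0.002,"rx": -0.002,"ry": 0.0,"rz": 0.001},{"x": -0.013,"y": -0.33,"z": -0.002,"rx": -0.002,"ry": 0.0,"rz": 0.001}])

```text
t: 13.45
tcp_pos: [0.6167, -0.0469, 0.3911]
ee_rot: [0.575, -0.572, 0.41, -0.417]
wrist_force: [0.4, 0.0, 1.1]
width: 0.0007
```

```bash
python3 -c "
from h import *
target([*PK,.20])
for n in('side','top'):
    p,d=robot.capture(n);cv2.imwrite(f'pics/{n}3c.png',cv2.resize(p[130:270,170:330,::-1],None,fx=5,fy=4.2))
    np.save(f'pics/{n}3_p.npy',p);np.save(f'pics/{n}3_d.npy',d)
    X=cloud(n,d);m=(abs(X[...,2]-.147)<.005)&(np.hypot(X[...,0]-.556,X[...,1]-.125)<.035)
    q=np.argwhere(m)[:,::-1];print(n,len(q),np.median(X[m],0),onplane(n,[q.mean(0)],.147), q.mean(0))
"
```

```text
t 13.45 tip [ 0.6187 -0.0473  0.2091] F [0.36 0.01 1.08] w 0.0007 q7 0.22
shift [-0.3621  0.0162 -0.0036] rot [-0.003   0.0002  0.0017]
axes x,y,z
 [[ 0.316 -0.949  0.005]
 [ 0.011 -0.002 -1.   ]
 [ 0.949  0.316  0.009]]
side 135 [0.55706951 0.12622004 0.14600993] [[0.55678397 0.12784803 0.147     ]] [240.54814815 199.41481481]
top 212 [0.55779716 0.12556262 0.14811141] [[0.55854162 0.12473155 0.147     ]] [220.37735849 186.6509434 ]
```

View pics/side3c.png

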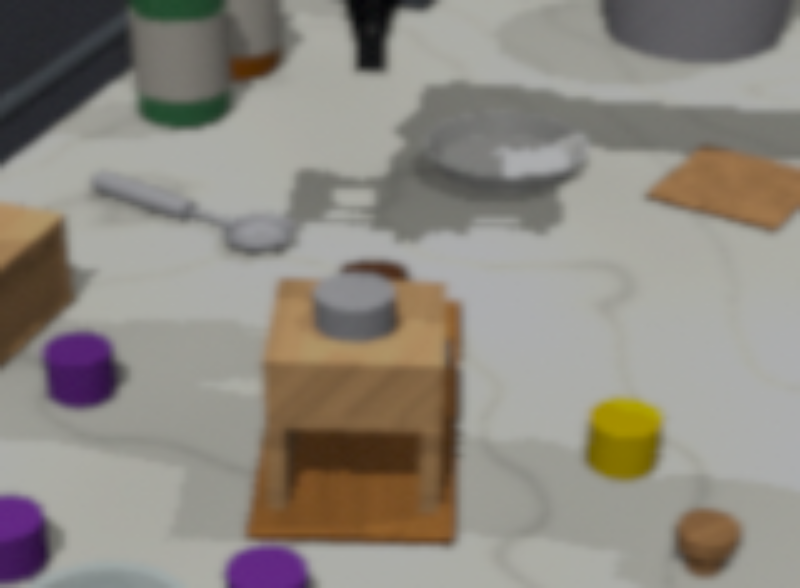

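View pics/top3c.png

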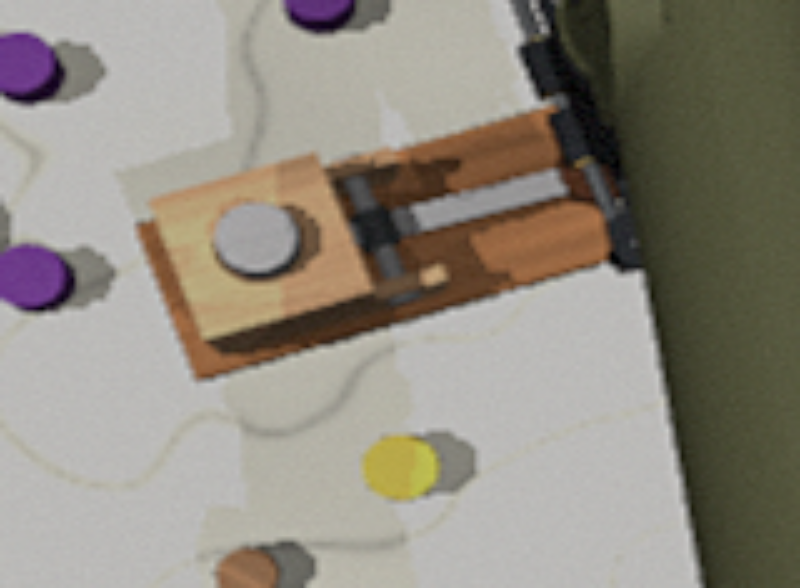

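Emit:
apply_moves(jaw=-1, steps=[{"x": -0.08,"y": 0.0,"z": 0.0,"rx": -0.003,"ry": 0.0,"rz": 0.0017},{"x": -0.16,"y": 0.0,"z": -0.002,"rx": -0.003,"ry": 0.0,"rz": 0.0017},{"x": -0.24,"y": 0.0,"z": -0.0036,"rx": -0.003,"ry": 0.0,"rz": 0.0017},{"x": -0.31,"y": 0.0,"z": -0.0036,"rx": -0.003,"ry": 0.0,"rz": 0.0017},{"x": -0.362,"y": 0.016,"z": -0.0036,"rx": -0.003,"ry": 0.0,"rz": 0.0017},{"x": -0.362,"y": 0.016,"z": -0.0036,"rx": -0.003,"ry": 0.0,"rz": 0.0017},{"x": -0.362,"y": 0.016,"z": -0.0036,"rx": -0.003,"ry": 0.0,"rz": 0.0017},{"x": -0.362,"y": 0.016,"z": -0.0036,"rx": -0.003,"ry": 0.0,"rz": 0.0017},{"x": -0.362,"y": 0.016,"z": -0.0036,"rx": -0.003,"ry": 0.0,"rz": 0.0017}])

```text
t: 14.45
tcp_pos: [0.5571, 0.1219, 0.3768]
ee_rot: [-0.571, 0.575, -0.417, 0.412]
wrist_force: [0.2, 0.3, 0.1]
width: 0.0647
```

```bash
python3 -c "
from h import *
target([.5578,.1245,.1285])"
```

```text
t 14.45 tip [0.5554 0.1219 0.1948] F [0.24 0.26 0.14] w 0.0647 q7 -0.06
shift [-0.0041  0.1326  0.0041] rot [ 0.0027 -0.0008 -0.001 ]
axes x,y,z
 [[ 0.314 -0.95  -0.003]
 [-0.009  0.    -1.   ]
 [ 0.95   0.314 -0.009]]
```

Emit:
apply_moves(jaw=-1, steps=[{"x": -0.004,"y": 0.01,"z": 0.004,"rx": 0.0027,"ry": -0.001,"rz": -0.001},{"x": -0.004,"y": 0.03,"z": 0.004,"rx": 0.0027,"ry": -0.001,"rz": -0.001},{"x": -0.004,"y": 0.05,"z": 0.004,"rx": 0.0027,"ry": -0.001,"rz": -0.001},{"x": -0.004,"y": 0.07,"z": 0.004,"rx": 0.0027,"ry": -0.001,"rz": -0.001},{"x": -0.004,"y": 0.09,"z": 0.004,"rx": 0.0027,"ry": -0.001,"rz": -0.001},{"x": -0.004,"y": 0.1,"z": 0.004,"rx": 0.0027,"ry": -0.001,"rz": -0.001},{"x": -0.004,"y": 0.11,"z": 0.004,"rx": 0.0027,"ry": -0.001,"rz": -0.001},{"x": -0.004,"y": 0.12,"z": 0.004,"rx": 0.0027,"ry": -0.001,"rz": -0.001},{"x": -0.004,"y": 0.12,"z": 0.004,"rx": 0.0027,"ry": -0.001,"rz": -0.001}])

```text
t: 15.35
tcp_pos: [0.5577, 0.1244, 0.3162]
ee_rot: [-0.573, 0.574, -0.414, 0.413]
wrist_force: [-0.1, 0.2, -0.2]
width: 0.0869
```

```bash
python3 -c "
from h import *
target([.5578,.1245,.1285])
p,d=robot.capture('side');cv2.imwrite('pics/side4c.png',cv2.resize(p[130:270,170:330,::-1],None,fx=5,fy=4.2))"
```

```text
t 15.35 tip [0.5575 0.1244 0.1342] F [-0.08  0.15 -0.17] w 0.0869 q7 -0.09
shift [-0.0001  0.0114  0.0004] rot [ 0.0003  0.0002 -0.    ]
axes x,y,z
 [[ 0.317 -0.949 -0.   ]
 [-0.001 -0.    -1.   ]
 [ 0.949  0.317 -0.001]]
```

View pics/side4c.png

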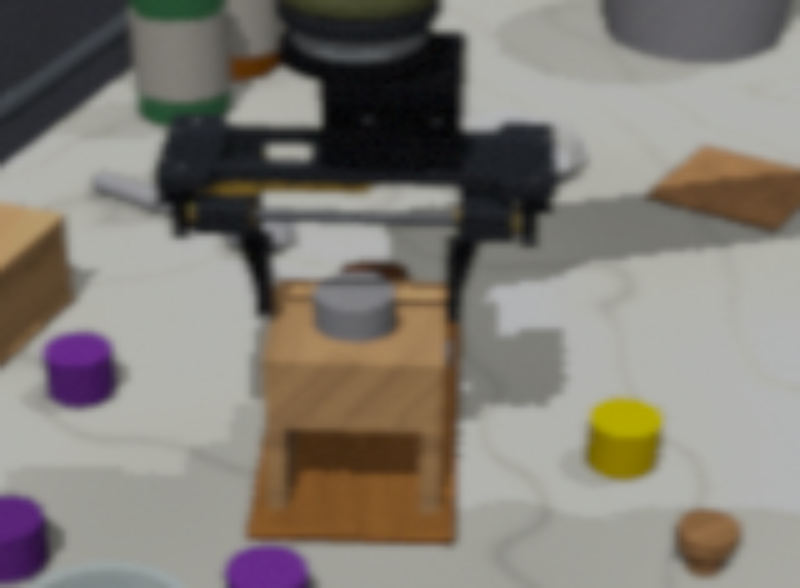

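Emit:
apply_moves(jaw=-1, steps=[{"x": 0.0,"y": 0.004,"z": 0.0005,"rx": 0.0,"ry": 0.0,"rz": 0.0},{"x": 0.0,"y": 0.008,"z": 0.0005,"rx": 0.0,"ry": 0.0,"rz": 0.0},{"x": 0.0,"y": 0.011,"z": 0.0005,"rx": 0.0,"ry": 0.0,"rz": 0.0},{"x": 0.0,"y": 0.011,"z": 0.0005,"rx": 0.0,"ry": 0.0,"rz": 0.0}])

```text
t: 15.8
tcp_pos: [0.558, 0.1245, 0.311]
ee_rot: [-0.574, 0.574, -0.413, 0.413]
wrist_force: [0.9, 0.1, 0.0]
width: 0.0869
```

Emit:
apply_moves(jaw=1, steps=[{"x": 0.0,"y": 0.0,"z": 0.0,"rx": 0.0,"ry": 0.0,"rz": 0.0},{"x": 0.0,"y": 0.0,"z": 0.0,"rx": 0.0,"ry": 0.0,"rz": 0.0},{"x": 0.0,"y": 0.0,"z": 0.0,"rx": 0.0,"ry": 0.0,"rz": 0.0},{"x": 0.0,"y": 0.0,"z": 0.0,"rx": 0.0,"ry": 0.0,"rz": 0.0},{"x": 0.0,"y": 0.0,"z": 0.0,"rx": 0.0,"ry": 0.0,"rz": 0.0},{"x": 0.0,"y": 0.0,"z": 0.0,"rx": 0.0,"ry": 0.0,"rz": 0.0},{"x": 0.0,"y": 0.0,"z": 0.0,"rx": 0.0,"ry": 0.0,"rz": 0.0},{"x": 0.0,"y": 0.0,"z": 0.0,"rx": 0.0,"ry": 0.0,"rz": 0.0},{"x": 0.0,"y": 0.0,"z": 0.0,"rx": 0.0,"ry": 0.0,"rz": 0.0},{"x": 0.0,"y": 0.0,"z": 0.0,"rx": 0.0,"ry": 0.0,"rz": 0.0}])

```text
t: 16.8
tcp_pos: [0.5582, 0.1246, 0.3112]
ee_rot: [0.574, -0.574, 0.413, -0.413]
wrist_force: [1.7, -0.0, 1.0]
width: 0.0411
```

Emit:
apply_moves(jaw=1, steps=[{"x": 0.0,"y": 0.0,"z": 0.0,"rx": 0.0,"ry": 0.0,"rz": 0.0},{"x": 0.0,"y": -0.01,"z": 0.0,"rx": 0.0,"ry": 0.0,"rz": 0.0},{"x": 0.0,"y": -0.02,"z": 0.0,"rx": 0.0,"ry": 0.0,"rz": 0.0},{"x": 0.0,"y": -0.04,"z": 0.0,"rx": 0.0,"ry": 0.0,"rz": 0.0},{"x": 0.0,"y": -0.06,"z": 0.0,"rx": 0.0,"ry": 0.0,"rz": 0.0},{"x": 0.0,"y": -0.08,"z": 0.0,"rx": 0.0,"ry": 0.0,"rz": 0.0},{"x": 0.0,"y": -0.1,"z": 0.0,"rx": 0.0,"ry": 0.0,"rz": 0.0},{"x": 0.0,"y": -0.12,"z": 0.0,"rx": 0.0,"ry": 0.0,"rz": 0.0},{"x": 0.0,"y": -0.14,"z": 0.0,"rx": 0.0,"ry": 0.0,"rz": 0.0},{"x": 0.0,"y": -0.14,"z": 0.0,"rx": 0.0,"ry": 0.0,"rz": 0.0}])

```text
t: 17.8
tcp_pos: [0.5586, 0.1248, 0.3831]
ee_rot: [0.575, -0.573, 0.413, -0.414]
wrist_force: [0.3, 0.7, -2.1]
width: 0.0413
```

```bash
python3 -c "
from h import *
target([*DISH,.12])
p,d=robot.capture('side');cv2.imwrite('pics/side5c.png',cv2.resize(p[100:240,170:330,::-1],None,fx=5,fy=4.2))
X=cloud('side',d);print(X[150:210:3,241].round(4))
"
```

```text
t 17.8 tip [0.5592 0.1249 0.2011] F [ 0.26  0.73 -2.06] w 0.0413 q7 -0.06
shift [ 0.8332  0.1621 -0.1686] rot [-0.0011  0.0002  0.0002]
axes x,y,z
 [[ 0.317 -0.949  0.001]
 [ 0.003  0.001 -1.   ]
 [ 0.949  0.317  0.003]]
[[ 5.484e-01  1.458e-01  2.964e-01]
 [ 7.549e-01 -3.713e-01  7.000e-04]
 [ 5.448e-01  1.551e-01  2.862e-01]
 [ 7.367e-01 -3.258e-01  7.000e-04]
 [ 7.313e-01 -3.122e-01 -4.200e-03]
 [ 7.211e-01 -2.867e-01 -1.800e-03]
 [ 7.132e-01 -2.670e-01 -2.400e-03]
 [ 5.630e-01  1.094e-01  2.186e-01]
 [ 5.584e-01  1.208e-01  2.172e-01]
 [ 5.537e-01  1.327e-01  2.163e-01]
 [ 5.514e-01  1.383e-01  2.115e-01]
 [ 5.500e-01  1.419e-01  2.053e-01]
 [ 5.500e-01  1.418e-01  1.967e-01]
 [ 5.506e-01  1.404e-01  1.872e-01]
 [ 6.316e-01 -6.270e-02  3.630e-02]
 [ 6.235e-01 -4.230e-02  3.960e-02]
 [ 5.711e-01  8.890e-02  1.235e-01]
 [ 5.654e-01  1.033e-01  1.244e-01]
 [ 5.660e-01  1.017e-01  1.137e-01]
 [ 5.655e-01  1.029e-01  1.049e-01]]
```

View pics/side5c.png

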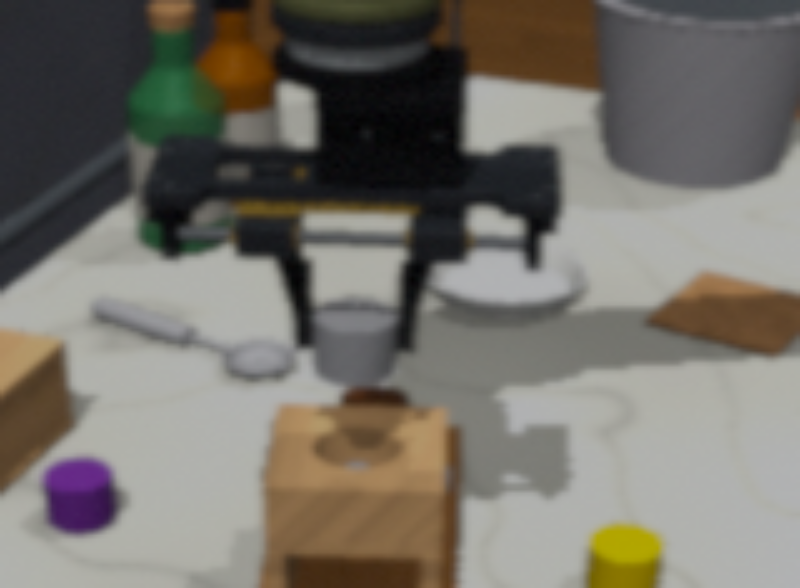

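Emit:
apply_moves(jaw=1, steps=[{"x": 0.04,"y": 0.0,"z": -0.01,"rx": -0.001,"ry": 0.0,"rz": 0.0},{"x": 0.12,"y": 0.0,"z": -0.025,"rx": -0.001,"ry": 0.0,"rz": 0.0},{"x": 0.2,"y": 0.0,"z": -0.04,"rx": -0.001,"ry": 0.0,"rz": 0.0},{"x": 0.28,"y": 0.0,"z": -0.056,"rx": -0.001,"ry": 0.0,"rz": 0.0},{"x": 0.36,"y": 0.0,"z": -0.072,"rx": -0.001,"ry": 0.0,"rz": 0.0},{"x": 0.44,"y": 0.0,"z": -0.09,"rx": -0.001,"ry": 0.0,"rz": 0.0},{"x": 0.52,"y": 0.0,"z": -0.105,"rx": -0.001,"ry": 0.0,"rz": 0.0},{"x": 0.6,"y": 0.0,"z": -0.12,"rx": -0.001,"ry": 0.0,"rz": 0.0},{"x": 0.68,"y": 0.0,"z": -0.138,"rx": -0.001,"ry": 0.0,"rz": 0.0},{"x": 0.76,"y": 0.0,"z": -0.154,"rx": -0.001,"ry": 0.0,"rz": 0.0}])

```text
t: 18.85
tcp_pos: [0.6054, -0.2619, 0.3812]
ee_rot: [-0.573, 0.574, -0.414, 0.413]
wrist_force: [0.1, -0.1, -0.0]
width: 0.0411
```

```bash
python3 -c "
from h import *
target([*DISH,.07])
p,d=robot.capture('side');cv2.imwrite('pics/side6c.png',cv2.resize(p[60:220,200:360,::-1],None,fx=4,fy=3.7))
"
```

```text
t 18.85 tip [ 0.605  -0.262   0.1992] F [ 0.07 -0.14 -0.03] w 0.0411 q7 0.56
shift [ 0.0701  0.2584 -0.0113] rot [ 0.0008  0.0002 -0.0002]
axes x,y,z
 [[ 0.316 -0.949 -0.   ]
 [-0.002 -0.    -1.   ]
 [ 0.949  0.316 -0.002]]
```

View pics/side6c.png

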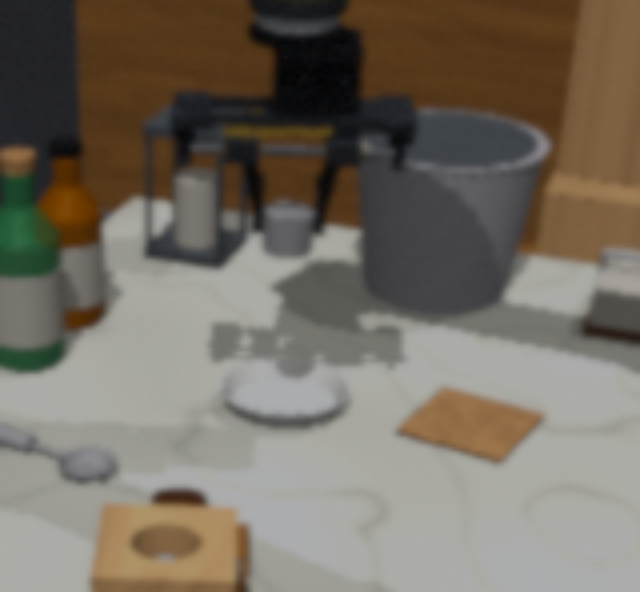

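Emit:
apply_moves(jaw=1, steps=[{"x": 0.04,"y": 0.0,"z": -0.005,"rx": 0.0008,"ry": 0.0,"rz": 0.0},{"x": 0.07,"y": 0.04,"z": -0.011,"rx": 0.0008,"ry": 0.0,"rz": 0.0},{"x": 0.07,"y": 0.09,"z": -0.011,"rx": 0.0008,"ry": 0.0,"rz": 0.0},{"x": 0.07,"y": 0.14,"z": -0.011,"rx": 0.0008,"ry": 0.0,"rz": 0.0},{"x": 0.07,"y": 0.19,"z": -0.011,"rx": 0.0008,"ry": 0.0,"rz": 0.0},{"x": 0.07,"y": 0.23,"z": -0.011,"rx": 0.0008,"ry": 0.0,"rz": 0.0},{"x": 0.07,"y": 0.25,"z": -0.011,"rx": 0.0008,"ry": 0.0,"rz": 0.0},{"x": 0.07,"y": 0.258,"z": -0.011,"rx": 0.0008,"ry": 0.0,"rz": 0.0},{"x": 0.07,"y": 0.258,"z": -0.011,"rx": 0.0008,"ry": 0.0,"rz": 0.0},{"x": 0.07,"y": 0.258,"z": -0.011,"rx": 0.0008,"ry": 0.0,"rz": 0.0}])

```text
t: 19.9
tcp_pos: [0.6099, -0.3072, 0.2526]
ee_rot: [-0.57, 0.573, -0.414, 0.418]
wrist_force: [-0.5, -0.3, -1.5]
width: 0.0411
```

```bash
python3 -c "
from h import *
target([*DISH,.035])
p,d=robot.capture('side');cv2.imwrite('pics/side7c.png',cv2.resize(p[110:210,210:330,::-1],None,fx=6,fy=6))
"
```

```text
t 19.9 tip [ 0.6102 -0.3084  0.0706] F [-0.5  -0.35 -1.48] w 0.0411 q7 0.57
shift [-0.0193  0.0711  0.008 ] rot [ 0.0002 -0.0029  0.0022]
axes x,y,z
 [[ 0.307 -0.952  0.007]
 [ 0.001 -0.007 -1.   ]
 [ 0.952  0.307 -0.001]]
```

View pics/side7c.png

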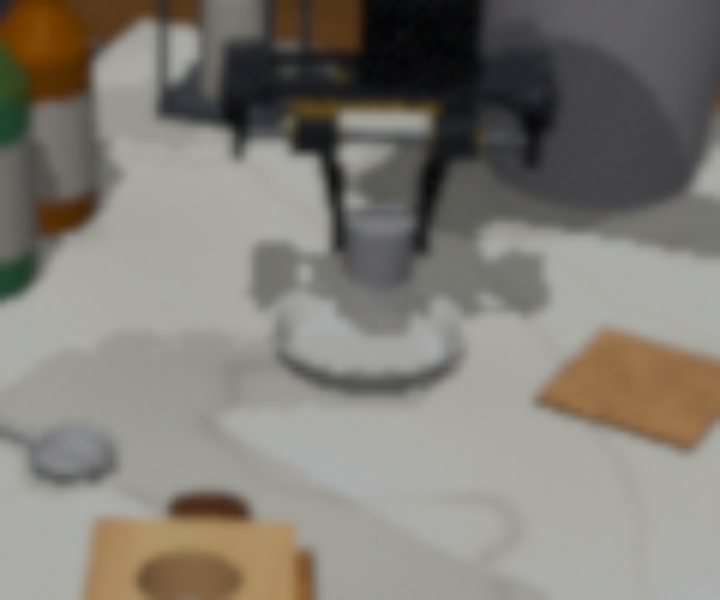

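Emit:
apply_moves(jaw=1, steps=[{"x": -0.01,"y": 0.01,"z": 0.004,"rx": 0.0,"ry": -0.003,"rz": 0.002},{"x": -0.019,"y": 0.025,"z": 0.008,"rx": 0.0,"ry": -0.003,"rz": 0.002},{"x": -0.019,"y": 0.04,"z": 0.008,"rx": 0.0,"ry": -0.003,"rz": 0.002},{"x": -0.019,"y": 0.055,"z": 0.008,"rx": 0.0,"ry": -0.003,"rz": 0.002},{"x": -0.019,"y": 0.065,"z": 0.008,"rx": 0.0,"ry": -0.003,"rz": 0.002},{"x": -0.019,"y": 0.071,"z": 0.008,"rx": 0.0,"ry": -0.003,"rz": 0.002},{"x": -0.019,"y": 0.071,"z": 0.008,"rx": 0.0,"ry": -0.003,"rz": 0.002},{"x": -0.019,"y": 0.071,"z": 0.008,"rx": 0.0,"ry": -0.003,"rz": 0.002},{"x": -0.019,"y": 0.071,"z": 0.008,"rx": 0.0,"ry": -0.003,"rz": 0.002}])

```text
t: 20.85
tcp_pos: [0.6111, -0.2974, 0.2178]
ee_rot: [-0.573, 0.574, -0.413, 0.414]
wrist_force: [0.5, -0.4, -2.0]
width: 0.0413
```

```bash
python3 -c "
from h import *
target([*DISH,.025])
for n in ('side','top'):
    p,d=robot.capture(n);cv2.imwrite(f'pics/{n}8c.png',cv2.resize(p[110:210,210:330,::-1],None,fx=6,fy=6))
"
```

```text
t 20.85 tip [ 0.6112 -0.2976  0.0358] F [ 0.45 -0.42 -2.01] w 0.0413 q7 0.56
shift [-0.0009  0.0215 -0.0004] rot [-0.     -0.      0.0004]
axes x,y,z
 [[ 0.316 -0.949  0.001]
 [ 0.001 -0.001 -1.   ]
 [ 0.949  0.316  0.   ]]
```

View pics/side8c.png

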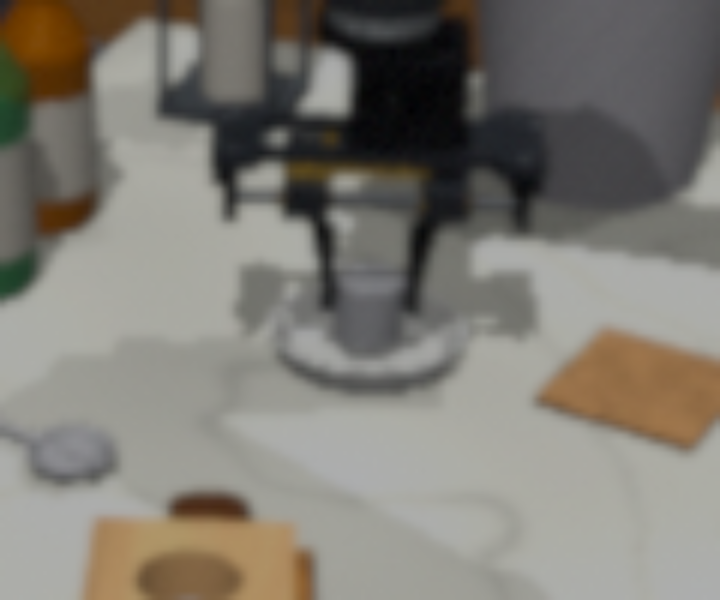

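Emit:
apply_moves(jaw=1, steps=[{"x": -0.001,"y": 0.004,"z": 0.0,"rx": 0.0,"ry": 0.0,"rz": 0.0},{"x": -0.001,"y": 0.008,"z": 0.0,"rx": 0.0,"ry": 0.0,"rz": 0.0},{"x": -0.001,"y": 0.011,"z": 0.0,"rx": 0.0,"ry": 0.0,"rz": 0.0},{"x": -0.001,"y": 0.014,"z": 0.0,"rx": 0.0,"ry": 0.0,"rz": 0.0},{"x": -0.001,"y": 0.014,"z": 0.0,"rx": 0.0,"ry": 0.0,"rz": 0.0},{"x": -0.001,"y": 0.014,"z": 0.0,"rx": 0.0,"ry": 0.0,"rz": 0.0}])

```text
t: 21.55
tcp_pos: [0.6109, -0.2968, 0.2106]
ee_rot: [-0.573, 0.574, -0.413, 0.414]
wrist_force: [-0.4, 0.5, -1.2]
width: 0.0414
```

Emit:
apply_moves(jaw=1, steps=[{"x": 0.0,"y": 0.001,"z": 0.0,"rx": 0.0,"ry": 0.0,"rz": 0.0},{"x": 0.0,"y": 0.002,"z": 0.0,"rx": 0.0,"ry": 0.0,"rz": 0.0},{"x": 0.0,"y": 0.002,"z": 0.0,"rx": 0.0,"ry": 0.0,"rz": 0.0}])

```text
t: 21.85
tcp_pos: [0.6109, -0.2968, 0.2096]
ee_rot: [-0.573, 0.574, -0.413, 0.414]
wrist_force: [0.5, -0.3, -1.9]
width: 0.0417
```

Emit:
apply_moves(jaw=1, steps=[{"x": 0.0,"y": 0.001,"z": 0.0,"rx": 0.0,"ry": 0.0,"rz": 0.0},{"x": 0.0,"y": 0.002,"z": 0.0,"rx": 0.0,"ry": 0.0,"rz": 0.0},{"x": 0.0,"y": 0.002,"z": 0.0,"rx": 0.0,"ry": 0.0,"rz": 0.0}])

```text
t: 22.15
tcp_pos: [0.6108, -0.2969, 0.2084]
ee_rot: [-0.573, 0.574, -0.413, 0.414]
wrist_force: [0.2, 0.6, -1.9]
width: 0.0415
```

Emit:
apply_moves(jaw=1, steps=[{"x": 0.0,"y": 0.001,"z": 0.0,"rx": 0.0,"ry": 0.0,"rz": 0.0},{"x": 0.0,"y": 0.002,"z": 0.0,"rx": 0.0,"ry": 0.0,"rz": 0.0},{"x": 0.0,"y": 0.002,"z": 0.0,"rx": 0.0,"ry": 0.0,"rz": 0.0}])

```text
t: 22.45
tcp_pos: [0.6109, -0.2968, 0.2075]
ee_rot: [-0.573, 0.574, -0.413, 0.414]
wrist_force: [-0.1, -0.3, -1.4]
width: 0.0415
```

Emit:
apply_moves(jaw=1, steps=[{"x": 0.0,"y": 0.001,"z": 0.0,"rx": 0.0,"ry": 0.0,"rz": 0.0},{"x": 0.0,"y": 0.002,"z": 0.0,"rx": 0.0,"ry": 0.0,"rz": 0.0},{"x": 0.0,"y": 0.002,"z": 0.0,"rx": 0.0,"ry": 0.0,"rz": 0.0}])

```text
t: 22.75
tcp_pos: [0.6109, -0.2969, 0.2073]
ee_rot: [-0.573, 0.574, -0.413, 0.414]
wrist_force: [-3.3, 0.1, 5.6]
width: 0.0413
```

Emit:
apply_moves(jaw=1, steps=[{"x": 0.0,"y": 0.001,"z": 0.0,"rx": 0.0,"ry": 0.0,"rz": 0.0},{"x": 0.0,"y": 0.002,"z": 0.0,"rx": 0.0,"ry": 0.0,"rz": 0.0},{"x": 0.0,"y": 0.002,"z": 0.0,"rx": 0.0,"ry": 0.0,"rz": 0.0}])

```text
t: 23.05
tcp_pos: [0.611, -0.2968, 0.2073]
ee_rot: [-0.573, 0.574, -0.413, 0.414]
wrist_force: [-2.5, 1.4, 7.5]
width: 0.0411
```

Emit:
apply_moves(jaw=1, steps=[{"x": 0.0,"y": 0.001,"z": 0.0,"rx": 0.0,"ry": 0.0,"rz": 0.0},{"x": 0.0,"y": 0.002,"z": 0.0,"rx": 0.0,"ry": 0.0,"rz": 0.0},{"x": 0.0,"y": 0.002,"z": 0.0,"rx": 0.0,"ry": 0.0,"rz": 0.0}])

```text
t: 23.35
tcp_pos: [0.611, -0.2968, 0.2073]
ee_rot: [-0.573, 0.574, -0.413, 0.414]
wrist_force: [-3.4, 1.4, 7.5]
width: 0.0417
```

Emit:
apply_moves(jaw=1, steps=[{"x": 0.0,"y": 0.0,"z": 0.0,"rx": 0.0,"ry": 0.0,"rz": 0.0},{"x": 0.0,"y": 0.0,"z": 0.0,"rx": 0.0,"ry": 0.0,"rz": 0.0}])

```text
t: 23.55
tcp_pos: [0.611, -0.2967, 0.2073]
ee_rot: [-0.573, 0.574, -0.413, 0.414]
wrist_force: [-2.0, 1.4, 4.6]
width: 0.0412
```

Emit:
apply_moves(jaw=-0.3, steps=[{"x": 0.0,"y": 0.0,"z": 0.0,"rx": 0.0,"ry": 0.0,"rz": 0.0},{"x": 0.0,"y": 0.0,"z": 0.0,"rx": 0.0,"ry": 0.0,"rz": 0.0},{"x": 0.0,"y": 0.0,"z": 0.0,"rx": 0.0,"ry": 0.0,"rz": 0.0},{"x": 0.0,"y": 0.0,"z": 0.0,"rx": 0.0,"ry": 0.0,"rz": 0.0},{"x": 0.0,"y": 0.0,"z": 0.0,"rx": 0.0,"ry": 0.0,"rz": 0.0},{"x": 0.0,"y": 0.0,"z": 0.0,"rx": 0.0,"ry": 0.0,"rz": 0.0},{"x": 0.0,"y": 0.0,"z": 0.0,"rx": 0.0,"ry": 0.0,"rz": 0.0}])

```text
t: 24.25
tcp_pos: [0.611, -0.2967, 0.2073]
ee_rot: [-0.573, 0.574, -0.413, 0.414]
wrist_force: [0.0, -0.0, 1.0]
width: 0.0565
```

```bash
python3 -c "
from h import *
target([*DISH,.12])
for n in ('side','top'):
    p,d=robot.capture(n);cv2.imwrite(f'pics/{n}9c.png',cv2.resize(p[110:210,210:330,::-1],None,fx=6,fy=6))
"
```

```text
t 24.25 tip [ 0.611  -0.2971  0.0253] F [ 0.01 -0.    0.98] w 0.0565 q7 0.55
shift [ 0.0007 -0.1895 -0.0007] rot [ 0.0002 -0.      0.0006]
axes x,y,z
 [[ 0.316 -0.949  0.002]
 [-0.    -0.002 -1.   ]
 [ 0.949  0.316 -0.001]]
```

View pics/side9c.png

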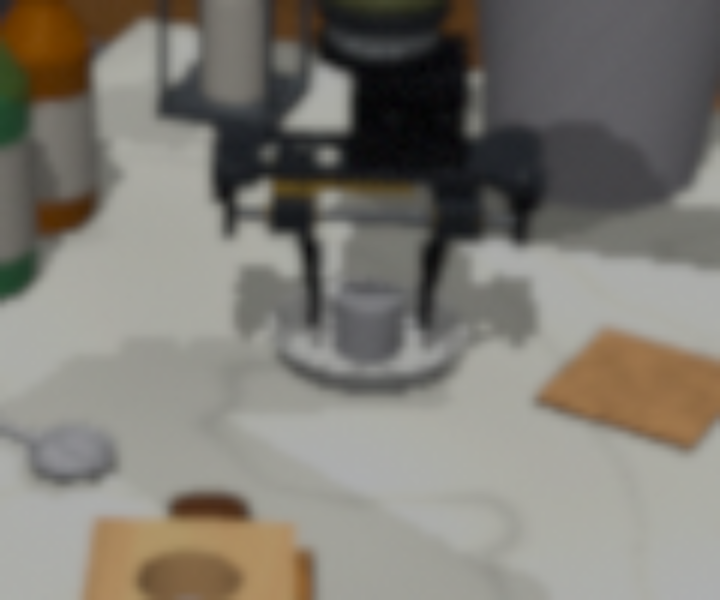

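The fingers have released the puck, which stands upright in the dish at (368,325). I retreat upwards.

Emit:
apply_moves(jaw=-0.3, steps=[{"x": 0.0,"y": -0.02,"z": 0.0,"rx": 0.0,"ry": 0.0,"rz": 0.0},{"x": 0.0,"y": -0.05,"z": 0.0,"rx": 0.0,"ry": 0.0,"rz": 0.0},{"x": 0.0,"y": -0.1,"z": 0.0,"rx": 0.0,"ry": 0.0,"rz": 0.0},{"x": 0.0,"y": -0.16,"z": 0.0,"rx": 0.0,"ry": 0.0,"rz": 0.0},{"x": 0.0,"y": -0.22,"z": 0.0,"rx": 0.0,"ry": 0.0,"rz": 0.0},{"x": 0.0,"y": -0.28,"z": 0.0,"rx": 0.0,"ry": 0.0,"rz": 0.0},{"x": 0.0,"y": -0.32,"z": 0.0,"rx": 0.0,"ry": 0.0,"rz": 0.0},{"x": 0.0,"y": -0.32,"z": 0.0,"rx": 0.0,"ry": 0.0,"rz": 0.0},{"x": 0.0,"y": -0.32,"z": 0.0,"rx": 0.0,"ry": 0.0,"rz": 0.0}])

```text
t: 25.25
tcp_pos: [0.611, -0.2963, 0.3685]
ee_rot: [-0.573, 0.574, -0.412, 0.415]
wrist_force: [0.1, 0.2, -0.3]
width: 0.0568
```

```bash
python3 -c "
from h import *
target([*DISH,.2])
p,d=robot.capture('side');cv2.imwrite('pics/side10.png',cv2.resize(p[100:300,150:350,::-1],None,fx=3,fy=3))
X=cloud('side',d);r=np.hypot(X[...,0]-.611,X[...,1]+.297)
m=(r<.04)&(X[...,2]>.037)&(X[...,2]<.05);q=np.argwhere(m)[:,::-1].mean(0);print('puck top',m.sum(),np.median(X[m],0),onplane('side',[q],.043))
m=(r<.09)&(X[...,2]>.011)&(X[...,2]<.03)&(r>.04);print('dish',(X[m].min(0)+X[m].max(0))/2)
"
```

```text
t 25.25 tip [ 0.6113 -0.2968  0.1865] F [ 0.1   0.25 -0.32] w 0.0568 q7 0.6
shift [ 0.0014 -0.0271 -0.0009] rot [-0.0002  0.      0.0011]
axes x,y,z
 [[ 0.316 -0.949  0.003]
 [ 0.002 -0.003 -1.   ]
 [ 0.949  0.316  0.   ]]
puck top 64 [ 0.60806883 -0.29266276  0.04189307] [[ 0.60783376 -0.29240953  0.043     ]]
dish [ 0.60955035 -0.29890449  0.01788656]
```

View pics/side10.png

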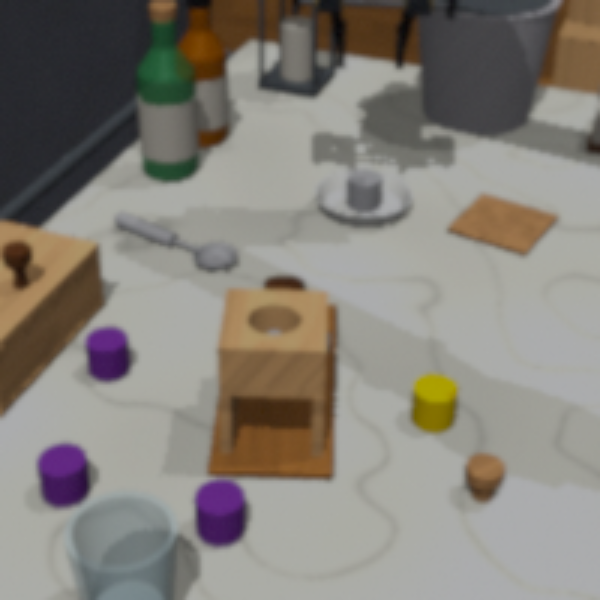

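The puck stands upright in the dish at (364,190), top at about 43 mm, and everything else is where it was. I let the arm settle, then hand in.

Emit:
apply_moves(jaw=-0.3, steps=[{"x": 0.0,"y": 0.0,"z": 0.0,"rx": 0.0,"ry": 0.0,"rz": 0.0},{"x": 0.0,"y": 0.0,"z": 0.0,"rx": 0.0,"ry": 0.0,"rz": 0.0},{"x": 0.0,"y": 0.0,"z": 0.0,"rx": 0.0,"ry": 0.0,"rz": 0.0},{"x": 0.0,"y": 0.0,"z": 0.0,"rx": 0.0,"ry": 0.0,"rz": 0.0}])

```text
t: 25.7
tcp_pos: [0.6107, -0.2963, 0.3665]
ee_rot: [-0.573, 0.574, -0.413, 0.413]
wrist_force: [-0.2, -0.2, -0.2]
width: 0.0565
```

```bash
python3 -c "
from rig import robot
print(robot.hand_in())"
```

```text
the job is handed in; nothing more can be done
None
```

The puck is standing in the olive dish, released. I handed the job in at about 25.7 s; no verdict is reported.

- **Lever:** I pressed it down slowly with the closed fingers and felt the stop with the fingertips about 41 mm above the table. I leaned on it for about 2 s. The total force read 15.6 N, then 16.8 N, then 19.0 N. It crept up during the hold, so it ended above the 17 N asked but below the 25 N limit. Force was read only at the end of each move, so peaks in between were not seen. Depth readings put the puck's top at about 147 mm, a rise of about 24 mm.
- **Puck:** I gripped the proud part (measured width 41 mm), lifted it clear and lowered it into the dish. The highest wrist-force reading during set-down was about 8 N.
- **Last checks:** After release, the side view showed the puck upright with its top at about 42–43 mm. From the depth readings, its axis is about 7 mm from the dish centre; the limit is 22 mm. The fingertips were about 185 mm above the table and clear. The tumbler, stopper, coaster and spoon looked unmoved, judged by eye from the side view rather than measured.
- **Disagreements:** While moving over the dish the arm overshot by about 11 mm, and I corrected this before lowering. The side and top cameras differed by about 2–5 mm on most points.

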